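Weigh the sample canister and sort it full or empty

TASK

Stand the canister that waits in the round ring in the middle of the balance's empty pan, let go of it and let the beam settle. If it outweighs the brass weight, so that its pan sinks, it is full: stand it in the middle of the square tray; if its pan stays up it is empty: stand it in the middle of the round dish. Leave the other canister, in the square frame, where it is.

Things in the scene. Friction and masses are not known exactly. Their poses are not given: they have to be found in the camera images.
- canister_1_mid (a point): A sealed upright sample canister: plain aluminium cylinder 40 mm in diameter with a dark lid and a small knob (14 mm) on top, 68 mm tall over all, side straight up to 61 mm. The two canisters look the same; one is full (about 330 g) and one is empty (about 110 g), and which of them stands in the round ring and which in the square frame changes. This point is its centre, 34 mm above its underside.
- canister_2_mid (a point): A sealed upright sample canister: plain aluminium cylinder 40 mm in diameter with a dark lid and a small knob (14 mm) on top, 68 mm tall over all, side straight up to 61 mm. The two canisters look the same; one is full (about 330 g) and one is empty (about 110 g), and which of them stands in the round ring and which in the square frame changes. This point is its centre, 34 mm above its underside.
- ring_mid (a point): White round ring fixed flat on the bench, 72 mm outside, 56 mm inside, 6 mm high; the canister to be weighed stands on the bench inside it. This point is the ring's centre at bench level.
- square_mid (a point): White square frame fixed flat on the bench, 72 mm outside, 56 mm inside, 6 mm high; the other canister, to be left alone, stands inside it. This point is the frame's centre at bench level.
- pan_top (a point): Empty flat steel pan of the balance, 100 mm in diameter, no rim, at one end of the beam, 110 mm from its pivot; the pan stays level as the beam tilts. This point is the centre of the pan's upper face and moves with it: about 100 mm above the bench with the beam up, 70 mm when it has sunk. The other pan, 220 mm away, carries a fixed brass weight (200 g, 34 mm wide, 44 mm tall). A dark pointer and a white scale plate rise over the pivot to 123 mm above the bench.
- beam (a joint): Tilt of the balance beam in rad: +0.14 when the empty-pan side is up against its stop (so it stands at the start, and with an empty canister), -0.14 when the empty-pan side has sunk to its stop (with a full canister), settling within about 1 s after letting go. Its pointer leans to the side that sinks.
- tray_floor (a point): Square steel tray fixed on the bench, 140 mm wide outside, 18 mm high, walls 4 mm, for full canisters. This point is the centre of its inner floor, 4 mm above the bench.
- dish_floor (a point): Round steel dish fixed on the bench, 140 mm in diameter at the rim, 132 mm at the foot, 18 mm high, wall 4 mm, for empty canisters. This point is the centre of its inner floor, 4 mm above the bench.
There are look-alikes about, which are no part of the job. What is shaped like the part that bears canister_1_mid but purple is not meant. Leave any blue look-alike of the part that bears canister_2_mid alone.

How it is judged (in metres and radians):
On the way:
1. the canister from the round ring stands upright and released on the empty pan, within 30 mm of its centre, with the beam settled (sunk if full, up if empty), for 0.3 s (((horizontal distance between canister_1_mid and pan_top below 0.03 m and z of canister_1_mid in the frame of pan_top between 0.028 and 0.04 m and angle between canister_1_mid's own z axis and vertical below 0.17 rad and contact force between the fingers and canister_1 below 0.05 N and linear speed of canister_1 below 0.02 m/s and value of joint beam below -0.1 rad and horizontal distance between canister_2_mid and square_mid below 0.02 m) or (horizontal distance between canister_2_mid and pan_top below 0.03 m and z of canister_2_mid in the frame of pan_top between 0.028 and 0.04 m and angle between canister_2_mid's own z axis and vertical below 0.17 rad and contact force between the fingers and canister_2 below 0.05 N and linear speed of canister_2 below 0.02 m/s and value of joint beam above 0.1 rad and horizontal distance between canister_1_mid and square_mid below 0.02 m))), for 0.3 s.
At the end, for the whole second after the job is handed in: The weighed canister stands upright (within 10 degrees) and at rest on the floor of the right vessel, within 35 mm of its centre: the square tray if it is full (its pan sank), the round dish if it is empty. The other canister still stands upright within 20 mm of the centre of the square frame (((horizontal distance between canister_1_mid and tray_floor below 0.035 m and z of canister_1_mid in the frame of tray_floor below 0.04 m and angle between each of canister_1_mid, canister_2_mid's own z axis and vertical below 0.17 rad and linear speed of canister_1 below 0.02 m/s and horizontal distance between canister_2_mid and square_mid below 0.02 m) or (horizontal distance between canister_2_mid and dish_floor below 0.035 m and z of canister_2_mid in the frame of dish_floor below 0.04 m and angle between each of canister_2_mid, canister_1_mid's own z axis and vertical below 0.17 rad and linear speed of canister_2 below 0.02 m/s and horizontal distance between canister_1_mid and square_mid below 0.02 m))); the robot touches nothing.
It fails at once if the other canister, in the square frame, is disturbed (both canisters have moved more than 20 mm) (distance of each of canister_1_mid, canister_2_mid from where it was at the start of the episode above 0.02 m).
It also fails if it takes over 48 s, if anything falls off the work surface, if the arm or the gripper's body presses on something with over 40 N, if the wrist force passes 120 N, or if a joint passes its speed limit or range.

ROBOT

A 6-joint arm with a two-finger parallel gripper is mounted at the origin on the work surface. World frame = base frame: x ahead of the robot, y to its left, z up, the work surface at z = 0. Lengths are in m, angles in degrees, forces in N, time in s.
With the tool pointing down it reaches from about 0.325 to 0.85 m from the base axis. Payload 15.5 kg.
Tool frame: the origin (TCP) lies on the front face of the gripper's body, between the roots of the fingers; the fingertips stand 78 mm ahead of it and the grasp point (between the pads) lies robot.grasp_offset ahead of it (robot.grasp_offset is the distance from the TCP to the grasp point, in m); x points along the fingers, z is the direction in which the jaws open and shut, and the axes are right-handed (so a half turn about x gives the same grasp; the last joint's range is limited). The gripper opens to 91 mm and grips with 3 to 60 N. Pads are 32 mm wide; open, the fingers measure 118 mm over their backs; the gripper's body (76 mm by 178 mm) begins 60 mm behind the grasp point.
Start: joints at [71.247, 28.281, 77.091, -0, 74.628, -5.472], TCP at [0.144, 0.608, 0.292] pointing down, gripper open.
Joint ranges: [-166.48, 166.48], [-47.26, 123.95], [12.59, 153.08], [-70.14, 250.14], [6.76, 159.57], [-176.63, 176.63]. Speed limits (degrees/s): [108.29, 108.29, 147.25, 172.46, 172.46, 172.46].

INTERFACE

Orientations are given as [roll, pitch, yaw] about the fixed x, y, z axes, in that order (R = Rz(yaw) Ry(pitch) Rx(roll)).
In Python, from station import robot, grab_frame, job gives the robot as it stands.
- The arm moves only by the tool send_rows, never from a script. Its arguments are lists of equal length, an entry for each row: "travel": the shift along the world's x, y, z in mm, a list of three; "turn": the turn, a rotation vector about the world's x, y, z in degrees, a list of three; "grip": the opening, from 0 (shut) to 1 (fully open). A call has exactly 10 rows; each row shifts and turns the commanded pose from where the row before left it; what a row does not reach is not made up. A row lasts 1/10 s, in which the tool goes at most 50 mm and 8.59 degrees, less where a joint would pass 70% of its speed; a pose out of reach is approached as far as the arm can. A call with a gripper value outside its range is refused whole. The fingers move at their own pace and stop on an object; "grip_force" is the grip in N (left out, the last holds). Time passes only in rows, so rows that do not move let the fingers close, or fill a call up. It gives the time, the measured TCP pose, the force and the opening at its end, in the units of the state.
- robot.read_state(): the state, without advancing time (a new reading comes with each control period).
- grab_frame(name): name is "scene" or "top"; returns a dict with "image" (480x640x3 uint8, red, green, blue), "vertical_fov" (degrees; the focal length in pixels is half the picture's height over the tangent of half this angle, whatever the lens; pixels are square), "cx", "cy" (the principal point, pixels), "world_from_camera" (4x4, takes a point from camera to world coordinates). Camera axes: x right, y down, z forward; pixel columns grow to the right and rows downward; lengths in m; the calibration is good to about 2 mm. A picture is of the moment at which its call begins. There is no depth.
- job.close_job(): hands the job in, once; it reports no verdict.
The state is a dict: "clock": time; "qpos": joint angles; "qd": joint speeds; "tau": joint torques, N m; "eef_pos": TCP position; "tool_rot": TCP orientation; "force": force on the tool from outside, world axes, zero at the start; "wrist_torque": the same for the moment, N m; "finger_gap": finger opening in m.
Only numpy, scipy, OpenCV 4.12 (cv2) and the standard library are available. Lean on these libraries where they do the work, as an engineer would, in place of code of your own. Each camera call takes 0.05 s, during which the arm holds its last target. There are 200 camera calls.

## Working session

There is one attempt and no reset: what is moved stays moved. The work goes in short steps, Python scripts to look and compute and a tool call to move; the robot and the scene stay as the last step left them, time stands still between calls to the robot, and variables do not carry over. Pictures are saved under pics/ and viewed, about 8 in all and at most 12, crops included, and the job is handed in when it is done.

Besides the shell and the picture viewer there is one more tool, called as name(argument=value, ...) on one line, values as JSON. send_rows: Moves the arm, as the interface text tells. Its arguments: {"type":"object","properties":{"travel":{"type":"array","items":{"type":"array","items":{"type":"number"}}},"turn":{"type":"array","items":{"type":"array","items":{"type":"number"}}},"grip":{"type":"array","items":{"type":"number"}},"grip_force":{"type":"number"}},"required":["travel","turn","grip"]}

```bash
mkdir -p pics; ls; cat > h.py <<'E'
import numpy as np, cv2
from station import robot, grab_frame, job
def save(n,f): cv2.imwrite(f'pics/{n}.png',f['image'][:,:,::-1])
def ray(f,u,v):
    F=240/np.tan(np.radians(f['vertical_fov'])/2); T=np.array(f['world_from_camera'])
    d=T[:3,:3]@np.array([(u-f['cx'])/F,(v-f['cy'])/F,1]); return T[:3,3],d/np.linalg.norm(d)
def atz(f,u,v,z):
    o,d=ray(f,u,v); return o+d*(z-o[2])/d[2]
def tri(rays):
    A=sum(np.eye(3)-np.outer(d,d) for o,d in rays); b=sum((np.eye(3)-np.outer(d,d))@o for o,d in rays)
    return np.linalg.solve(A,b)
def proj(f,p):
    F=240/np.tan(np.radians(f['vertical_fov'])/2); c=np.linalg.inv(f['world_from_camera'])@np.append(p,1)
    return F*c[0]/c[2]+f['cx'],F*c[1]/c[2]+f['cy']
E
python3 - <<'E'
from h import *
import pickle
a={n:grab_frame(n) for n in('scene','top')}
for n in a: save(n+'0',a[n]); f=a[n]; print(n,f['vertical_fov'],f['cx'],f['cy'],np.round(f['world_from_camera'],3))
pickle.dump(a,open('f0.pkl','wb'))
s=robot.read_state();print(s,robot.grasp_offset)
E
```

```text
pics
scene 49.11584204269369 315.49108978471685 236.71288391066614 [[ 0.329  0.553 -0.765  1.193]
 [ 0.944 -0.176  0.279 -0.258]
 [ 0.02  -0.814 -0.58   0.585]
 [ 0.     0.     0.     1.   ]]
top 54.7592221024801 316.7478507606078 241.03788583817894 [[ 0.016 -0.995  0.099  0.417]
 [-0.999 -0.019 -0.028 -0.002]
 [ 0.029 -0.098 -0.995  0.917]
 [ 0.     0.     0.     1.   ]]
{'clock': 0.1, 'qpos': array([ 7.12472729e+01,  2.83102402e+01,  7.71223917e+01, -1.40532170e-03,
        7.46290565e+01, -5.47147072e+00]), 'qd': array([ 0.10506539, -0.0945701 , -0.02306673, -0.03671846,  0.00344249,
        0.01597019]), 'tau': array([ 1.56405462e-03, -8.80239844e+01, -3.82540226e+01,  7.05978647e-02,
        4.81597788e-02, -5.16982391e-05]), 'eef_pos': array([0.14350146, 0.60804532, 0.29171665]), 'tool_rot': array([ 175.78651883,   89.93829674, -107.4943643 ]), 'force': array([-0.14954512, -0.26944698,  0.05527357]), 'wrist_torque': array([-0.00936523,  0.01204877,  0.01856777]), 'finger_gap': 0.09110799998812134} 0.0595
```

View pics/scene0.png

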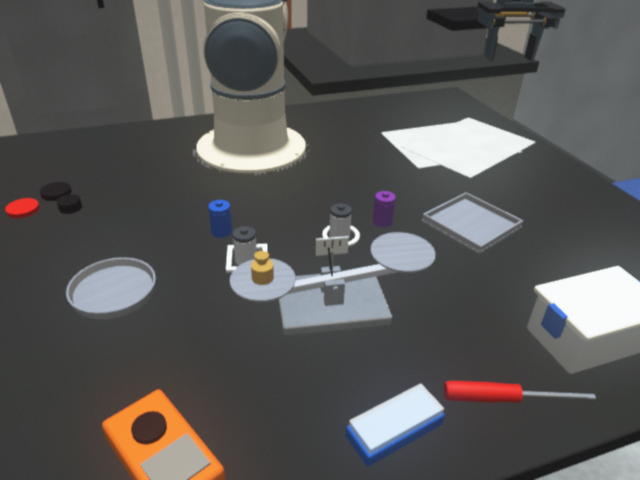

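View pics/top0.png

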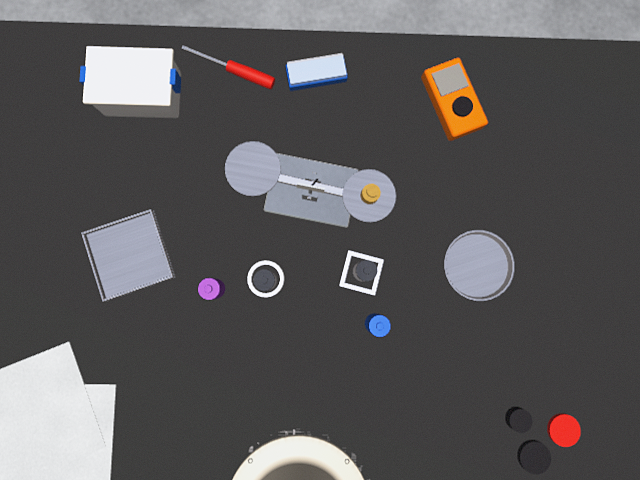

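Candidates in the top view are: ring canister (265,279), square-frame canister (365,270), purple (209,289) and blue (379,326). By the description I choose the grey one in the round ring, which is at (341,220) in the scene view. Next is a close crop of both views.

```bash
python3 - <<'E'
import pickle,cv2,numpy as np
a=pickle.load(open('f0.pkl','rb'))
def c(n,x,y,w,h,s): return cv2.resize(a[n]['image'][y:y+h,x:x+w,::-1],None,fx=s,fy=s,interpolation=cv2.INTER_CUBIC)
A=c('top',190,130,220,180,3.6)[:, :]   # 792x648
A=c('top',190,130,210,170,1.9) if 0 else c('top',220,130,190,170,2.1)
B=c('scene',200,190,240,150,3.3)
C=c('top',225,130,190,170,3.5)
cv2.imwrite('pics/cs.png',B); cv2.imwrite('pics/ct.png',C)
E
```

```text
(no output)
```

View pics/cs.png

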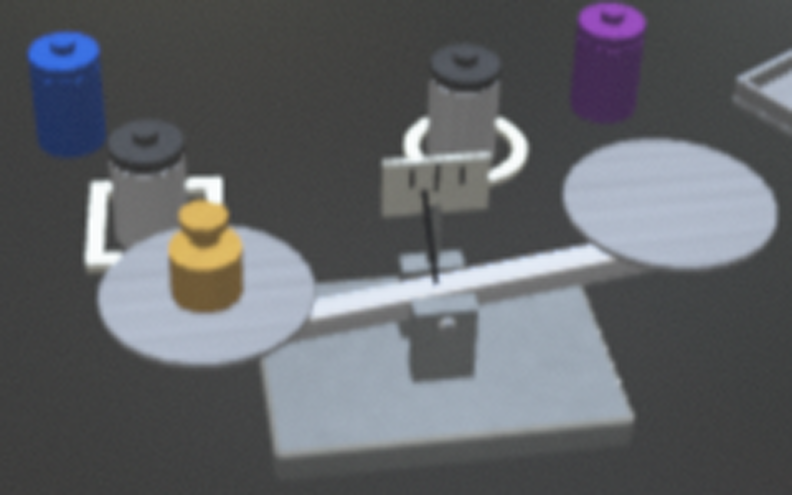

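View pics/ct.png

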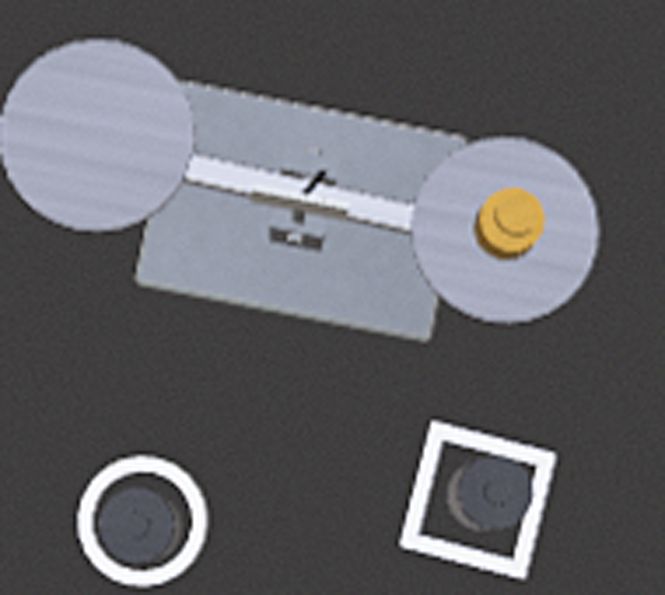

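```bash
python3 - <<'E'
from h import *; import pickle
a=pickle.load(open('f0.pkl','rb'));S,T=a['scene'],a['top']
P=dict(knob=((340.9,207.6),(265.6,279.4),.068),sqknob=((243.9,230.6),(366.7,270.3),.068),pan=((403,251.5),(252.4,168.6),.1),
 weightpan=((262.5,279.5),(369.5,195.5),.07),tray=((472,220.5),(128,255.5),.018),dish=((111.5,285),(479,265),.018),ring=((341,235),(265.6,278.9),.006),purple=((385,195),(208.5,289),.068),blue=((219,204.5),(379,326),.068))
for k,(s,t,z) in P.items():
    p=tri([ray(S,*s),ray(T,*t)]); print(k,p.round(4),'topz',atz(T,*t,z).round(4),'scz',atz(S,*s,z).round(4),'r',np.hypot(*p[:2]).round(3),'err px',np.round(np.subtract(proj(S,p),s),1),np.round(np.subtract(proj(T,p),t),1))
for c in [(82,234),(151,211),(174,277),(104,300)]: print(atz(T,*c,.018).round(3))
E
```

```text
knob [0.4293 0.0682 0.0629] topz [0.4288 0.0667 0.068 ] scz [0.437  0.0662 0.068 ] r 0.435 err px [-0.6  0. ] [-0.6 -0.2]
sqknob [ 0.4485 -0.1188  0.0628] topz [ 0.4484 -0.1178  0.068 ] scz [ 0.4558 -0.1205  0.068 ] r 0.464 err px [0.2 0. ] [0.1 0. ]
pan [0.6266 0.0934 0.0968] topz [0.6258 0.093  0.1   ] scz [0.6304 0.0912 0.1   ] r 0.634 err px [-0.1  0. ] [-0. -0.]
weightpan [ 0.5885 -0.1224  0.0654] topz [ 0.5874 -0.1221  0.07  ] scz [ 0.594  -0.1233  0.07  ] r 0.601 err px [-0.2 -0. ] [-0.2 -0. ]
tray [0.4714 0.3393 0.0066] topz [0.471  0.3354 0.018 ] scz [0.4856 0.327  0.018 ] r 0.581 err px [ 0.2 -0. ] [0.2 0.1]
dish [ 0.4647 -0.3477  0.0125] topz [ 0.4644 -0.3455  0.018 ] scz [ 0.4716 -0.3469  0.018 ] r 0.58 err px [0.1 0. ] [0. 0.]
ring [0.4307 0.0722 0.0005] topz [0.4306 0.0717 0.006 ] scz [0.4379 0.0692 0.006 ] r 0.437 err px [-0.  0.] [-0. -0.]
purple [0.4095 0.1703 0.0608] topz [0.4098 0.1693 0.068 ] scz [0.4202 0.1639 0.068 ] r 0.444 err px [ 0.3 -0. ] [0.3 0.1]
blue [ 0.347  -0.1428  0.06  ] topz [ 0.3478 -0.1408  0.068 ] scz [ 0.3595 -0.1452  0.068 ] r 0.375 err px [0.4 0. ] [0.4 0.1]
[0.511 0.425 0.018]
[0.558 0.296 0.018]
[0.431 0.246 0.018]
[0.386 0.376 0.018]
```

The two-view heights come out about 5 mm low throughout, which fits a calibration offset. The pan spacing (219 mm) and tray side (137 mm) match the text. Moving above the ring canister.

send_rows(travel=[[16,-30,-5],[16,-30,-5],[16,-30,-5],[16,-30,-5],[16,-30,-5],[16,-30,-5],[16,-30,-5],[16,-30,-5],[16,-30,-5],[16,-30,-5]], turn=[[0,0,0],[0,0,0],[0,0,0],[0,0,0],[0,0,0],[0,0,0],[0,0,0],[0,0,0],[0,0,0],[0,0,0]], grip=[1,1,1,1,1,1,1,1,1,1], grip_force=25)

```text
clock: 1.1
eef_pos: [0.3039, 0.307, 0.242]
tool_rot: [156.1, 90.0, -127.2]
force: [0.6, 0.3, -0.4]
finger_gap: 0.0912
```

send_rows(travel=[[16,-30,-5],[16,-30,-5],[16,-30,-5],[16,-30,-5],[16,-30,-5],[16,-30,-5],[16,-30,-5],[14,-31,-5],[0,0,0],[0,0,0]], turn=[[0,0,0],[0,0,0],[0,0,0],[0,0,0],[0,0,0],[0,0,0],[0,0,0],[0,0,0],[0,0,0],[0,0,0]], grip=[1,1,1,1,1,1,1,1,1,1])

```text
clock: 2.1
eef_pos: [0.4295, 0.0669, 0.202]
tool_rot: [96.5, 90.0, 173.1]
force: [0.0, 0.3, -0.3]
finger_gap: 0.0909
```

```bash
python3 - <<'E'
from h import *
f=grab_frame('scene'); i=f['image'][130:290,220:460,::-1]
cv2.imwrite('pics/s1.png',cv2.resize(i,None,fx=3.3,fy=3.3,interpolation=cv2.INTER_CUBIC))
s=robot.read_state();print(s['clock'],s['eef_pos'],s['tool_rot'],s['qpos'],s['force'])
E
```

```text
2.15 [0.42915624 0.06748194 0.2021013 ] [ 92.39539345  89.95485671 169.07750291] [ 1.04487683e+00  2.08582373e+01  1.09252192e+02  1.22313653e-02
  4.99337335e+01 -7.56451092e+01] [-0.27732031 -0.60122086  0.1662054 ]
```

View pics/s1.png

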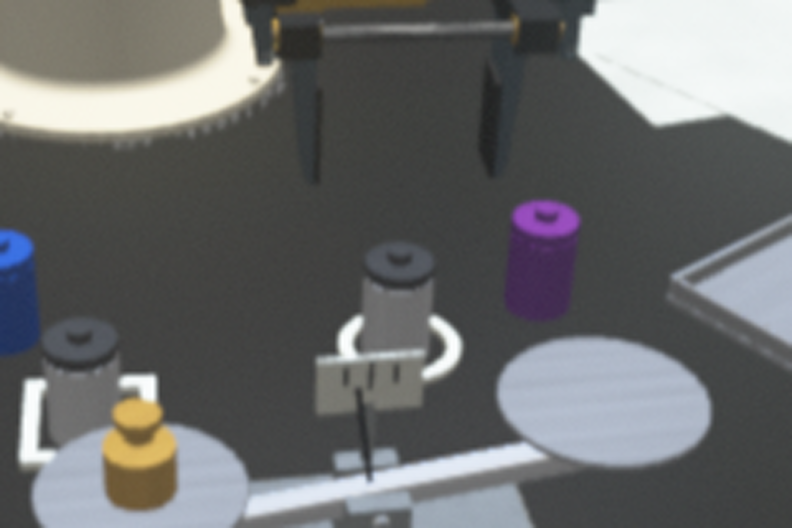

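The crop shows the open fingers (tips mid at crop x≈402) straight above the grey canister in the ring (knob at 400,257). Descending to grasp.

send_rows(travel=[[2,0,-20],[0,0,-20],[0,0,-20],[0,0,-20],[0,0,-15],[0,0,-5],[0,0,0],[0,0,0],[0,0,0],[0,0,0]], turn=[[0,0,0],[0,0,0],[0,0,0],[0,0,0],[0,0,0],[0,0,0],[0,0,0],[0,0,0],[0,0,0],[0,0,0]], grip=[1,1,1,1,1,1,1,0.2,0.2,0.2], grip_force=20)

```text
clock: 3.15
eef_pos: [0.4318, 0.0674, 0.1028]
tool_rot: [-75.7, 89.9, 1.0]
force: [0.3, 0.5, 0.9]
finger_gap: 0.0699
```

send_rows(travel=[[0,0,0],[0,0,0],[0,0,0],[0,0,0],[0,0,0],[0,0,10],[0,0,10],[0,0,10],[0,0,10],[0,0,10]], turn=[[0,0,0],[0,0,0],[0,0,0],[0,0,0],[0,0,0],[0,0,0],[0,0,0],[0,0,0],[0,0,0],[0,0,0]], grip=[0.2,0.2,0.2,0.2,0.2,0.2,0.2,0.2,0.2,0.2])

```text
clock: 4.15
eef_pos: [0.4316, 0.0673, 0.1533]
tool_rot: [-77.8, 90.0, -1.1]
force: [-0.2, -0.3, -2.9]
finger_gap: 0.0394
```

```bash
python3 - <<'E'
from h import *
f=grab_frame('scene'); i=f['image'][130:290,220:460,::-1]
cv2.imwrite('pics/s2.png',cv2.resize(i,None,fx=3.3,fy=3.3,interpolation=cv2.INTER_CUBIC))
s=robot.read_state();print(s['clock'],s['eef_pos'],s['tool_rot'],s['finger_gap'],s['force'])
E
```

```text
4.2 [0.43208799 0.06731394 0.15442197] [-75.61983524  89.88416219   1.1006877 ] 0.03948140241145619 [ 1.06546819  0.80058492 -0.62147245]
```

View pics/s2.png

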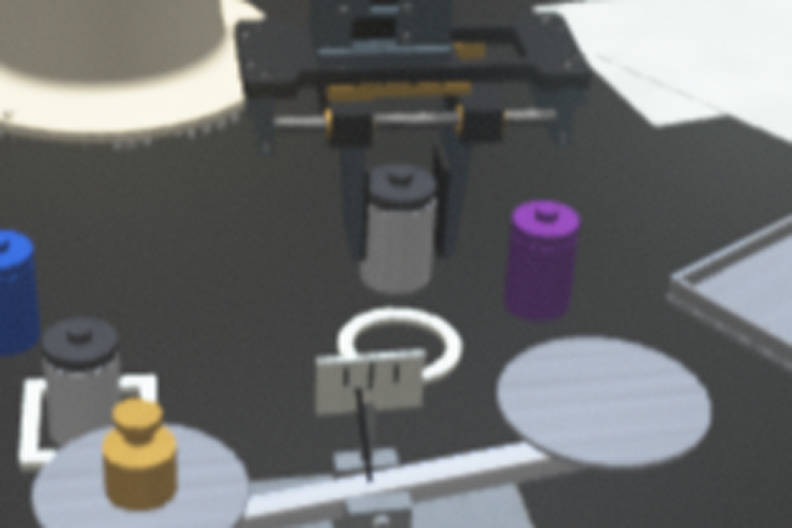

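Grasp held (gap 39.5 mm, canister lifted clear). Moving over the pan.

send_rows(travel=[[0,0,15],[0,0,25],[10,1,25],[20,3,20],[30,4,0],[35,5,0],[35,5,0],[30,4,0],[22,3,0],[14,1,0]], turn=[[0,0,0],[0,0,0],[0,0,0],[0,0,0],[0,0,0],[0,0,0],[0,0,0],[0,0,0],[0,0,0],[0,0,0]], grip=[0.2,0.2,0.2,0.2,0.2,0.2,0.2,0.2,0.2,0.2])

```text
clock: 5.2
eef_pos: [0.6289, 0.0935, 0.2371]
tool_rot: [-57.0, 90.0, 19.7]
force: [0.1, 0.3, -2.8]
finger_gap: 0.0397
```

send_rows(travel=[[0,0,0],[0,0,0],[0,0,-8],[0,0,-8],[0,0,-8],[0,0,-5],[0,0,-3],[0,0,0],[0,0,0],[0,0,0]], turn=[[0,0,0],[0,0,0],[0,0,0],[0,0,0],[0,0,0],[0,0,0],[0,0,0],[0,0,0],[0,0,0],[0,0,0]], grip=[0.2,0.2,0.2,0.2,0.2,0.2,0.2,0.2,0.2,0.2])

```text
clock: 6.2
eef_pos: [0.6278, 0.0933, 0.2055]
tool_rot: [-78.0, 90.0, -1.3]
force: [-0.4, 0.5, -2.0]
finger_gap: 0.0397
```

```bash
python3 - <<'E'
from h import *
f=grab_frame('scene'); i=f['image'][150:310,240:480,::-1]
cv2.imwrite('pics/s3.png',cv2.resize(i,None,fx=3.3,fy=3.3,interpolation=cv2.INTER_CUBIC))
s=robot.read_state();print(s['clock'],s['eef_pos'],s['tool_rot'],s['finger_gap'],s['force'])
E
```

```text
6.25 [0.6277384  0.09328889 0.20553884] [-7.67875418e+01  8.99671396e+01 -6.82562622e-02] 0.03976956342725524 [ 1.20039795  0.57153352 -2.84138401]
```

View pics/s3.png

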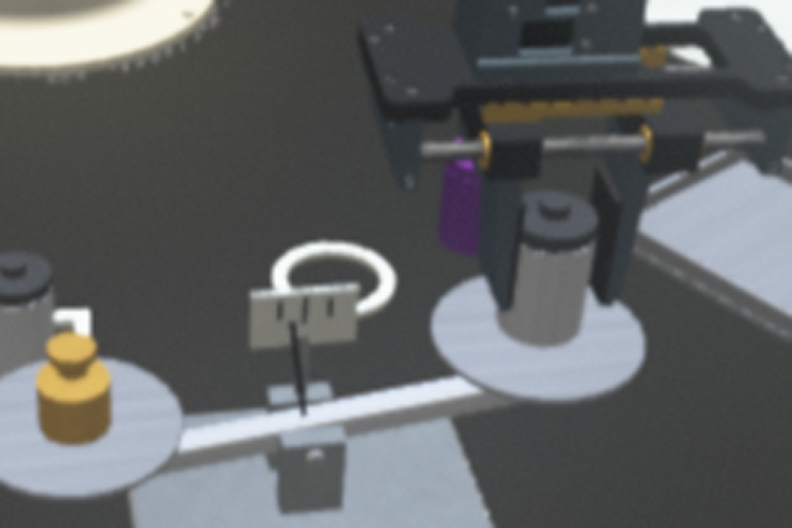

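The canister is centred over the pan: its foot is at about (541,325) and the pan centre at (538,337), with a few mm of gap. Lowering slowly to contact.

send_rows(travel=[[0,0,-1],[0,0,0],[0,0,-1],[0,0,0],[0,0,-1],[0,0,0],[0,0,-1],[0,0,0],[0,0,0],[0,0,0]], turn=[[0,0,0],[0,0,0],[0,0,0],[0,0,0],[0,0,0],[0,0,0],[0,0,0],[0,0,0],[0,0,0],[0,0,0]], grip=[0.2,0.2,0.2,0.2,0.2,0.2,0.2,0.2,0.2,0.2])

```text
clock: 7.25
eef_pos: [0.6277, 0.0933, 0.2013]
tool_rot: [-63.6, 90.0, 13.2]
force: [-0.1, 1.1, -1.1]
finger_gap: 0.0394
```

Force fell from about −2.9 to −1.1 N, so the canister is in contact. Releasing.

send_rows(travel=[[0,0,0],[0,0,0],[0,0,0],[0,0,0],[0,0,0],[0,0,0],[0,0,0],[0,0,0],[0,0,0],[0,0,0]], turn=[[0,0,0],[0,0,0],[0,0,0],[0,0,0],[0,0,0],[0,0,0],[0,0,0],[0,0,0],[0,0,0],[0,0,0]], grip=[1,1,1,1,1,1,1,1,1,1])

```text
clock: 8.25
eef_pos: [0.6276, 0.0933, 0.2012]
tool_rot: [-137.4, 90.0, -60.7]
force: [-0.1, 0.8, 0.1]
finger_gap: 0.0916
```

send_rows(travel=[[0,0,0],[0,0,0],[0,0,0],[0,0,0],[0,0,0],[0,0,0],[0,0,0],[0,0,0],[0,0,0],[0,0,0]], turn=[[0,0,0],[0,0,0],[0,0,0],[0,0,0],[0,0,0],[0,0,0],[0,0,0],[0,0,0],[0,0,0],[0,0,0]], grip=[1,1,1,1,1,1,1,1,1,1])

```text
clock: 9.25
eef_pos: [0.6276, 0.0933, 0.2012]
tool_rot: [-179.6, 90.0, -102.9]
force: [-0.2, -0.2, 0.9]
finger_gap: 0.091
```

```bash
python3 - <<'E'
from h import *
f=grab_frame('scene'); i=f['image'][150:310,240:480,::-1]
cv2.imwrite('pics/s4.png',cv2.resize(i,None,fx=3.3,fy=3.3,interpolation=cv2.INTER_CUBIC))
s=robot.read_state();print(s['clock'],s['eef_pos'],s['finger_gap'],s['force'])
print('expected knob', [tuple(3.3*(np.array(proj(f,[.628,.0933,z-.005]))-[240,150])) for z in (.138,.168)])
E
```

```text
9.3 [0.62757816 0.09330281 0.20118707] 0.09134342347026025 [-0.19578165  0.39919522  0.21881349]
expected knob [(np.float64(548.0356025946878), np.float64(273.5315613242784)), (np.float64(556.0909491594358), np.float64(218.6533267524825))]
```

View pics/s4.png

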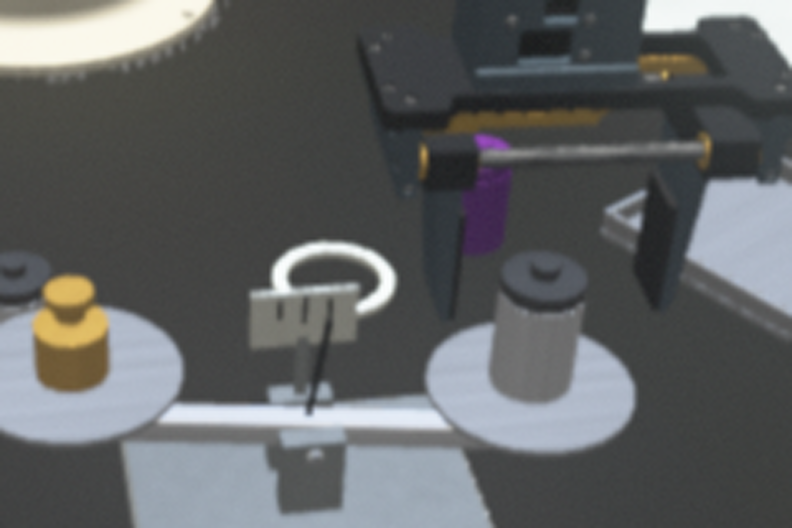

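The pan with the canister has sunk: the pointer leans right, the pan centre dropped about 16 px as expected for 30 mm, and the canister stands upright at the pan's centre. So it is full and goes to the square tray. Regrasping.

send_rows(travel=[[0,0,0],[0,0,-5],[0,0,-10],[0,0,-10],[0,0,-4],[0,0,0],[0,0,0],[0,0,0],[0,0,0],[0,0,0]], turn=[[0,0,0],[0,0,0],[0,0,0],[0,0,0],[0,0,0],[0,0,0],[0,0,0],[0,0,0],[0,0,0],[0,0,0]], grip=[1,1,1,1,1,1,0.2,0.2,0.2,0.2])

```text
clock: 10.3
eef_pos: [0.6277, 0.0933, 0.1725]
tool_rot: [-74.2, 90.0, 2.5]
force: [0.3, -0.7, 0.1]
finger_gap: 0.0621
```

send_rows(travel=[[0,0,0],[0,0,0],[0,0,0],[0,0,0],[0,0,5],[0,0,10],[0,0,15],[0,0,20],[0,0,20],[0,0,20]], turn=[[0,0,0],[0,0,0],[0,0,0],[0,0,0],[0,0,0],[0,0,0],[0,0,0],[0,0,0],[0,0,0],[0,0,0]], grip=[0.2,0.2,0.2,0.2,0.2,0.2,0.2,0.2,0.2,0.2])

```text
clock: 11.3
eef_pos: [0.6274, 0.0933, 0.2637]
tool_rot: [-82.8, 90.0, -6.1]
force: [0.6, -0.4, -2.6]
finger_gap: 0.0396
```

Held again (gap 39.6 mm, −2.6 N). Over to the tray.

send_rows(travel=[[-8,13,0],[-18,28,0],[-24,37,0],[-24,37,0],[-24,37,0],[-22,34,0],[-18,28,0],[-12,19,0],[-6,10,0],[0,0,0]], turn=[[0,0,0],[0,0,0],[0,0,0],[0,0,0],[0,0,0],[0,0,0],[0,0,0],[0,0,0],[0,0,0],[0,0,0]], grip=[0.2,0.2,0.2,0.2,0.2,0.2,0.2,0.2,0.2,0.2])

```text
clock: 12.3
eef_pos: [0.4703, 0.3374, 0.2619]
tool_rot: [115.8, 90.0, -167.3]
force: [0.6, -0.8, -2.3]
finger_gap: 0.0394
```

send_rows(travel=[[0,0,-10],[0,0,-20],[0,0,-25],[0,0,-25],[0,0,-25],[0,0,-20],[0,0,-15],[0,0,-8],[0,0,0],[0,0,0]], turn=[[0,0,0],[0,0,0],[0,0,0],[0,0,0],[0,0,0],[0,0,0],[0,0,0],[0,0,0],[0,0,0],[0,0,0]], grip=[0.2,0.2,0.2,0.2,0.2,0.2,0.2,0.2,0.2,0.2])

```text
clock: 13.3
eef_pos: [0.472, 0.336, 0.1145]
tool_rot: [-59.1, 90.0, 17.6]
force: [-0.1, 0.9, -2.5]
finger_gap: 0.04
```

```bash
python3 - <<'E'
from h import *
f=grab_frame('scene'); i=f['image'][110:280,380:560,::-1]
cv2.imwrite('pics/s5.png',cv2.resize(i,None,fx=3.3,fy=3.3,interpolation=cv2.INTER_CUBIC))
s=robot.read_state();print(s['clock'],s['eef_pos'],s['finger_gap'],s['force'])
E
```

```text
13.35 [0.4720473  0.33619385 0.11480615] 0.0396492708942152 [-0.78561019  0.01945442 -2.56927279]
```

View pics/s5.png

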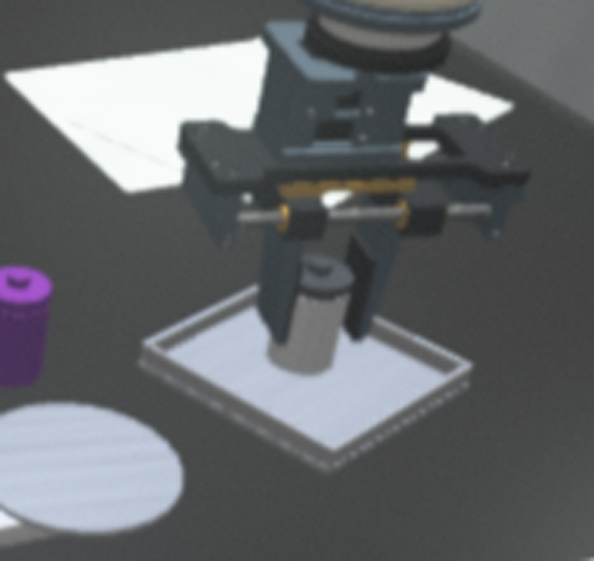

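The canister is over the tray's middle: its foot is at (301,360) and the tray centre at about (305,365), with a few mm left to go.

send_rows(travel=[[0,0,-2],[0,0,-2],[0,0,-1],[0,0,-1],[0,0,-1],[0,0,0],[0,0,-1],[0,0,0],[0,0,0],[0,0,0]], turn=[[0,0,0],[0,0,0],[0,0,0],[0,0,0],[0,0,0],[0,0,0],[0,0,0],[0,0,0],[0,0,0],[0,0,0]], grip=[0.2,0.2,0.2,0.2,0.2,0.2,0.2,0.2,0.2,0.2])

```text
clock: 14.35
eef_pos: [0.4716, 0.3363, 0.1067]
tool_rot: [-48.9, 90.0, 27.8]
force: [-2.4, -1.8, 5.9]
finger_gap: 0.0396
```

In contact (+5.9 N). Release, then back straight up.

send_rows(travel=[[0,0,0],[0,0,0],[0,0,0],[0,0,0],[0,0,0],[0,0,0],[0,0,0],[0,0,0],[0,0,0],[0,0,0]], turn=[[0,0,0],[0,0,0],[0,0,0],[0,0,0],[0,0,0],[0,0,0],[0,0,0],[0,0,0],[0,0,0],[0,0,0]], grip=[1,1,1,1,1,1,1,1,1,1])

```text
clock: 15.35
eef_pos: [0.4716, 0.3363, 0.1062]
tool_rot: [-30.8, 90.0, 46.0]
force: [0.6, -0.3, 0.7]
finger_gap: 0.0915
```

send_rows(travel=[[0,0,10],[0,0,20],[0,0,25],[0,0,25],[0,0,25],[0,0,25],[0,0,20],[0,0,10],[0,0,0],[0,0,0]], turn=[[0,0,0],[0,0,0],[0,0,0],[0,0,0],[0,0,0],[0,0,0],[0,0,0],[0,0,0],[0,0,0],[0,0,0]], grip=[1,1,1,1,1,1,1,1,1,1])

```text
clock: 16.35
eef_pos: [0.4713, 0.3361, 0.2656]
tool_rot: [132.2, 90.0, -151.1]
force: [-0.4, -0.3, -0.3]
finger_gap: 0.0914
```

```bash
python3 - <<'E'
from h import *
f=grab_frame('scene'); save('s6',f)
s=robot.read_state();print(s['clock'],s['eef_pos'],s['finger_gap'],s['force'])
E
```

```text
16.4 [0.47116977 0.33607459 0.26528171] 0.09148847342874424 [-0.23456529 -0.80097476 -0.19111128]
```

View pics/s6.png

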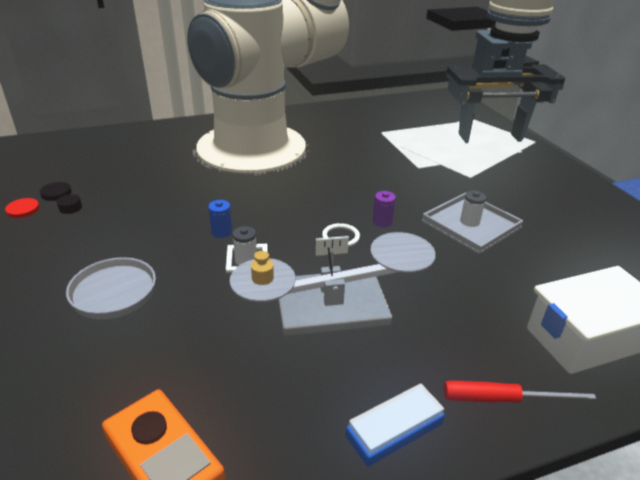

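The picture shows the canister upright in the middle of the tray (foot at about 472,221) and the other one unmoved in the square frame (244,245). The gripper is clear of everything. Handing in.

```bash
python3 -c "
from station import job
print(job.close_job())"
```

```text
the job is handed in; nothing more can be done
None
```

I weighed the canister from the round ring on the empty pan. The pan sank, so it is full, and I stood it in the middle of the square tray and handed the job in at about 16.4 s.

- **Weighing:** after release, the pointer leaned to the canister's side and the pan dropped about 16 px, as expected for 30 mm. The canister stood upright near the pan's centre. I judged the beam as settled from one picture, about 2 s after the fingers began to open, and did not look a second time.
- **Final picture:** the canister stands upright in the middle of the tray. The other one is unmoved in the square frame, and the gripper is open and clear of everything.
- **Disagreement:** most two-view heights came out 3–8 mm lower than the text says (the tray rim about 11 mm). I took this as calibration or pixel-reading error. It did not affect the grasp or the placing.

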